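# Lock the filter hatch of the studio fume extractor

## Robot

A 7-joint arm with a two-finger parallel gripper is mounted at the origin on the work surface. World frame = base frame: x ahead of the robot, y to its left, z up, the work surface at z = 0. Lengths are in m, angles in rad, forces in N, time in s.
With the tool pointing down it reaches from about 0.425 to 1.025 m from the base axis. Payload 9.4 kg.
Tool frame: the origin (TCP) lies at the very end of the fingers, on their centre line; the grasp point (between the pads) lies 19 mm behind it; z points along the fingers, y is the line along which they close (so a half turn about z gives the same grasp; the last joint's range is limited). The gripper opens to 93 mm and grips with 3 to 60 N. Pads are 15 mm wide; open, the fingers measure 128 mm over their backs; the gripper's body (75 mm by 188 mm) begins 65 mm behind the grasp point.
Start: joints at [1.048, 0.599, -0.003, 1.599, 0.002, 0.943, -0.08], TCP at [0.313, -0.654, 0.219] pointing down, gripper open.
Joint ranges: [-2.57, 2.57], [-0.35, 1.97], [-1.29, 1.29], [0.11, 2.56], [-1.05, 4.19], [0.11, 1.86], [-2.63, 2.63]. Speed limits (rad/s): [2.22, 2.22, 3.01, 3.01, 3.14, 3.14, 3.14].

## Interface

Orientations are given as [roll, pitch, yaw] about the fixed x, y, z axes, in that order (R = Rz(yaw) Ry(pitch) Rx(roll)).
In Python, from plant import env gives the robot as it stands.
- The arm moves only by the tool play_rows, never from a script. Its argument "commands" is a list of rows, each a list of 3 entries, a list of its own where there are three numbers: the shift along the world's x, y, z in mm, then the turn, a rotation vector about the world's x, y, z in rad, then the finger opening in mm, from 0 to 93. A call has 1 to 8 rows; each row is the pose to reach, as a shift and turn from the pose commanded when the call began; what a row does not reach only later rows make up. A row lasts 1/12 s, in which the tool goes at most 41.7 mm and 7.16 degrees, less where a joint would pass 70% of its speed; a pose out of reach is approached as far as the arm can. A call with a gripper value outside its range is refused whole. The fingers move at their own pace and stop on an object; "force" is the grip in N (left out, the last holds). Time passes only in rows, so rows that repeat a pose let the fingers close. It gives the time, the measured TCP pose, the force, the opening and the grip force at its end, in the units of the state.
- env.get_obs(): the state, without advancing time (a new reading comes with each control period).
- env.grab_frame(name): name is "scene" or "top" or "wrist"; returns the picture (400x640x3 uint8, blue, green, red); there is no depth.
- env.camera_model(name): a dict with "K" (3x3 intrinsics, pixels), "k1" (the pictures are not rectified: a ray, as slopes to the right and down, at radius r is drawn at 1 + k1 r^2 times it, then the intrinsics apply), "cam_to_world" (4x4, takes a point from camera to world coordinates); the wrist camera has in their place "mount" (4x4, takes a point from camera to tool coordinates, whose origin is the TCP and whose axes are the flange's). Camera axes: x right, y down, z forward; pixel columns grow to the right and rows downward; lengths in m; the calibration is good to about 2 mm. A picture is of the moment at which its call begins: read the wrist's pose just before it. camera_model takes no time and is no camera call.
- env.sign_off(): hands the job in; it is judged then, once.
The state is a dict: "t": time; "joint_positions": joint angles; "joint_velocities": joint speeds; "tau": joint torques, N m; "ee_pos": TCP position; "eef_rot": TCP orientation; "wrist_force": force on the tool from outside, world axes, zero at the start; "torque": the same for the moment, N m; "opening": opening from 0.0 (shut) to 1.0 (fully open); "grip_force": force on a finger pad.
Only numpy, scipy, OpenCV 4.12 (cv2) and the standard library are available. Lean on these libraries where they do the work, as an engineer would, in place of code of your own. Each camera call takes 0.05 s, during which the arm holds its last target. There are 200 camera calls.

## Task

The filter hatch on top of the bench fume extractor is not locked. Take the slot key from its wooden stand, use its blade to turn the slotted fastener on the hatch clockwise until it is fully home at its stop, then put the key back in its stand as it was, blade down, and let go. The plastic is brittle: feel for the slot and turn gently with the key alone, without forcing anything, and leave the other things on the bench alone.

Things in the scene. Friction and masses are not known exactly. Their poses are not given: they have to be found in the camera images.
- extractor: Fixed black fume extractor box, 200 (x) x 220 (y) x 110 mm, silver cone out 75 mm from its +x side; origin under its centre. Aluminium hatch plate 130 x 150 mm on top, on it the sprung fastener disc: pushed down it yields 4 mm at 1.5 N/mm after 1 N preload, then is solid. It breaks if the key bears on it with over 25 N (both edges of the blade added up); fingers and arm must not touch it.
- hatch_center (a point): Centre of the hatch plate's upper face, 114 mm above the bench, axes as the extractor. The fastener's vertical axis is only near here: its mount is adjustable and sits clearly off-centre, by up to 8.5 mm in x and 8.5 mm in y (feel or look for it); it does not shift. Fastener: grey 52 mm disc, flat top 8 mm above the plate, in a dark 70 mm ring 4 mm high.
- fastener (a joint): Turn of the disc, rad, clockwise from above: 0 open, slot along the extractor's x; 1.571 home, slot along its y, solid stop. At q the slot lies along x turned clockwise by q. Starts at 0.2 to 0.6, stays where left, needs about 0.05 N m. Slot: through the disc's axis, right across, ends open, 4.2 mm wide, 6 mm deep, with plain square edges.
- key: Slot key, about 90 g: upright wood handle 34 (x) x 18 (y) x 50 mm tall, below it a flat steel blade 22 mm wide (x), 2.4 mm thick (y), 30 mm long, with a rounded tip edge. Origin at the middle of the blade's tip edge, z up; handle from z = 30 to 80 mm. Grip it across the 18 mm faces.
- stand: Dark wood block, fixed, 75 (x) x 55 (y) x 36 mm tall, origin under its centre. In its top a slot hole 27 (x) x 8 (y) mm, 33 mm deep, with a 2 mm chamfered mouth, takes the key's blade; the handle's shoulder rests on the top, the key's tip then 6 mm above the bench. The key may stand either way round.
- stand_seat (a point): Centre of the stand's hole at its upper face, 36 mm above the bench, axes as the stand.
- paint_jar: Closed glass jar, 64 mm across, 85 mm tall, origin under its centre: leave alone.
- scraper: Flat scraper lying on the bench: leave alone.
- water_cup: White cup, 76 mm across, 90 mm tall: leave alone.
Mind the look-alikes: they are no part of the job. Of the things that look like the stand, take the one that is farthest to the robot's right at the start.

How it is judged:
On the way, in this order (a step that is already met when the one before it is completed fails the run):
1. the key is lifted out of its stand (z of key in the frame of stand_seat above 0.01 m), for 0.1 s.
2. the key's blade is on the fastener and has turned it fully home (value of joint fastener above 1.47 rad and horizontal distance between key and hatch_center below 0.025 m and z of key in the frame of hatch_center below 0.012 m), for 0.1 s.
At the end, for the whole second after the job is handed in: The fastener is within 0.1 rad (6 degrees) of its clockwise stop (joint above 1.47 of 1.571), and the key stands released and at rest in its stand, blade down the hole: tip within 7 mm sideways of the hole's centre and at least 26 mm below the stand's top, upright within 0.12 rad (value of joint fastener above 1.47 rad and horizontal distance between key and stand_seat below 0.007 m and z of key in the frame of stand_seat below -0.026 m and angle between key's own z axis and vertical below 0.12 rad and linear speed of key below 0.02 m/s); the robot touches nothing.
It fails at once if the key bears on the extractor or its fastener with more than 25 N, all its contacts added up (contact force between key and extractor above 25 N).
It fails at once if the fingers or arm touch the extractor or its fastener (contact force between any of the fingers, the arm and extractor above 1 N).
It fails at once if another thing on the bench is moved (distance of any of paint_jar, scraper, water_cup from where it was at the start of the episode above 0.015 m).
It also fails if it takes over 72 s, if anything falls off the work surface, if the arm or the gripper's body presses on something with over 40 N, if the wrist force passes 120 N, or if a joint passes its speed limit or range.

## Working session

There is one attempt and no reset: what is moved stays moved. The work goes in short steps, Python scripts to look and compute and a tool call to move; the robot and the scene stay as the last step left them, time stands still between calls to the robot, and variables do not carry over. Pictures are saved under pics/ and viewed, at most 10 in all, crops included, and the job is handed in when it is done.

Besides the shell and the picture viewer there is one more tool, called after "Request:" as name(argument=value, ...) on one line, values as JSON. play_rows: Moves the arm, as the interface text tells. Its arguments: {"type":"object","properties":{"commands":{"type":"array"},"force":{"type":"number"}},"required":["commands"]}

```bash
mkdir -p pics; ls
cat > h.py <<'E'
import numpy as np, cv2
from plant import env
from scipy.spatial.transform import Rotation as R
def cam(name,obs=None):
    m=env.camera_model(name); K=np.array(m["K"])
    if "cam_to_world" in m: T=np.array(m["cam_to_world"])
    else:
        o=obs or env.get_obs(); W=np.eye(4); W[:3,:3]=R.from_euler('xyz',o["eef_rot"]).as_matrix(); W[:3,3]=o["ee_pos"]
        T=W@np.array(m["mount"])
    return K,m["k1"],T
def ray(c,u,v):
    K,k1,T=c; d=np.linalg.inv(K)@[u,v,1]; rd=np.hypot(*d[:2]); r=rd
    for _ in range(30): r=rd/(1+k1*r*r)
    s=r/rd if rd>0 else 1
    return T[:3,3],T[:3,:3]@[d[0]*s,d[1]*s,1]
def onz(c,u,v,z):
    o,d=ray(c,u,v); return o+d*(z-o[2])/d[2]
def proj(c,p):
    K,k1,T=c; q=np.linalg.inv(T)@np.append(p,1); x=q[:2]/q[2]; x=x*(1+k1*x@x); return (K@[*x,1])[:2]
E
python3 - <<'E'
from h import *
o=env.get_obs(); print(o)
for n in ["top","scene","wrist"]:
    f=env.grab_frame(n); cv2.imwrite(f"pics/{n}0.png",f); print(n,env.camera_model(n))
E
```

```text
pics
{'t': 0.0, 'joint_positions': array([ 1.04831475,  0.60012921, -0.00255998,  1.600121  ,  0.00179564,
        0.94288621, -0.07978797]), 'joint_velocities': array([ 9.59859769e-05,  2.14394986e-03,  1.74177823e-03, -4.27376625e-04,
        8.05174856e-04,  9.20408004e-04,  1.86275651e-03]), 'tau': array([ 7.77532950e-04, -7.65081310e+01,  1.49759587e+00, -2.52356547e+01,
       -5.23726386e-02,  1.68233633e-02,  1.46827506e-04]), 'ee_pos': array([ 0.31237985, -0.65371572,  0.21775994]), 'eef_rot': array([-3.14005654e+00,  1.28600507e-04,  4.45863448e-01]), 'wrist_force': array([-0.3842439 , -0.46119846, -0.28512188]), 'torque': array([-0.02438159,  0.02536431,  0.025165  ]), 'grip_force': 0.0, 'opening': 1.0003034078933752}
top {'K': array([[486.34276497,   0.        , 325.253144  ],
       [  0.        , 486.34276497, 201.68754889],
       [  0.        ,   0.        ,   1.        ]]), 'k1': -0.13440276318445715, 'cam_to_world': array([[-0.01020382, -0.98069304,  0.19528707,  0.28491453],
       [-0.9998648 ,  0.0125249 ,  0.01065427,  0.01358498],
       [-0.01289452, -0.195151
[... 395 characters left out ...]
42,  0.26967928, -0.31018587],
       [ 0.01775983, -0.59086343, -0.80657609,  1.07180198],
       [ 0.        ,  0.        ,  0.        ,  1.        ]])}
wrist {'K': array([[342.92266877,   0.        , 323.23060729],
       [  0.        , 342.92266877, 202.76269735],
       [  0.        ,   0.        ,   1.        ]]), 'k1': -0.06334581579204897, 'mount': array([[-7.82172759e-04, -9.71484070e-01, -2.37103544e-01,
         6.51387140e-02],
       [ 9.99999662e-01, -8.20313091e-04,  6.22032314e-05,
        -3.07681470e-04],
       [-2.54928590e-04, -2.37103415e-01,  9.71484383e-01,
        -1.65644923e-01],
       [ 0.00000000e+00,  0.00000000e+00,  0.00000000e+00,
         1.00000000e+00]])}
```

View pics/top0.png

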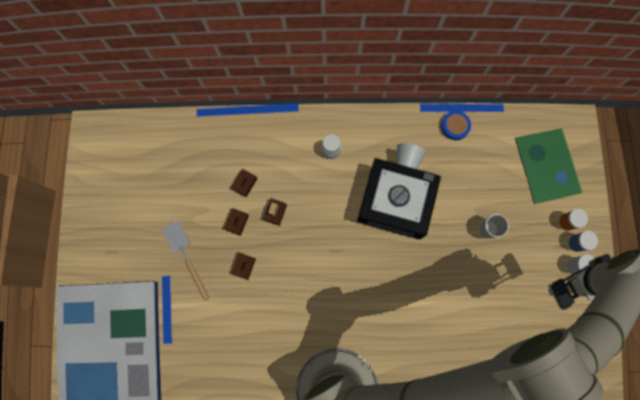

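View pics/scene0.png

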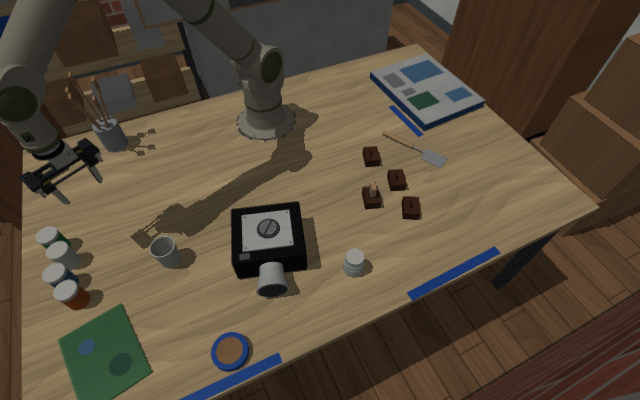

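The top view shows the extractor at about (400,197), four dark stands at (243,182), (235,221), (242,265) and (274,211), and the robot on the right. The stand farthest right is the one at (274,211), and it holds the key. The scene view agrees, with the key upright in the stand at (372,196).

Run:
```python
from h import *
f=cv2.imread("pics/top0.png"); c=cam("top")
a=cv2.resize(f[190:235,250:300],None,fx=9,fy=9,interpolation=cv2.INTER_CUBIC)
b=cv2.resize(f[150:245,350:450],None,fx=4,fy=4,interpolation=cv2.INTER_CUBIC)
h=np.zeros((410,860,3),np.uint8); h[:405,:450]=a; h[:380,455:855]=b
cv2.imwrite("pics/c1.png",cv2.resize(h,(800,381)))
for (u,v,z) in [(274,211,.036),(400,196,.122)]: print(onz(c,u,v,z))
# hatch plate: bright greyish
hsv=cv2.cvtColor(f,cv2.COLOR_BGR2HSV); m=((hsv[...,1]<40)&(hsv[...,2]>110)).astype(np.uint8)
m[:,:350]=0;m[:,450:]=0;m[:160]=0;m[245:]=0
cs,_=cv2.findContours(m,0,2); k=max(cs,key=cv2.contourArea); k=cv2.convexHull(k); print(cv2.contourArea(k))
bp=cv2.boxPoints(cv2.minAreaRect(k)); P=np.array([onz(c,u,v,.114) for u,v in bp]); print(bp,P,P.mean(0),np.linalg.norm(np.diff(P,axis=0),axis=1))
E=P[1]-P[0];print([np.degrees(np.arctan2(*(P[(i+1)%4]-P[i])[1::-1])) for i in range(4)])
# stands
m=((hsv[...,2]<75)).astype(np.uint8); m[:,:225]=0;m[:,295:]=0;m[:165]=0;m[285:]=0
cs,_=cv2.findContours(m,0,2)
for k in cs:
    if cv2.contourArea(k)<100: continue
    r=cv2.minAreaRect(k); bp=cv2.boxPoints(r); P=np.array([onz(c,u,v,.036) for u,v in bp]);print(r,P.mean(0),np.linalg.norm(np.diff(P,axis=0),axis=1),np.degrees(np.arctan2(*(P[1]-P[0])[1::-1])))
```

```text
[0.5636336  0.19634784 0.036     ]
[ 0.58993673 -0.19993863  0.122     ]
2017.0
[[370.8653  208.68481]
 [381.9541  168.76505]
 [429.71344 182.03152]
 [418.62463 221.9513 ]] [[ 0.55304083 -0.10999057  0.114     ]
 [ 0.67904055 -0.14829211  0.114     ]
 [ 0.63482423 -0.29583826  0.114     ]
 [ 0.50992006 -0.25509771  0.114     ]] [ 0.59420642 -0.20230466  0.114     ] [0.13169258 0.15402905 0.13138053]
[np.float64(-16.90828690524356), np.float64(-106.6823130767072), np.float64(161.93499737224482), np.float64(73.44989044828127)]
((242.45001220703125, 265.6500549316406), (18.34120750427246, 21.187259674072266), 18.43494987487793) [0.38831905 0.2957917  0.036     ] [0.06704431 0.05940304 0.06676863] -17.634862642188736
((235.84483337402344, 221.637939453125), (17.641056060791016, 22.09774398803711), 21.801406860351562) [0.53028365 0.3200874  0.036     ] [0.07164209 0.05858434 0.07129726] -20.521246521864203
((273.9452209472656, 211.52554321289062), (18.026947021484375, 22.213298797607422), 19.98310661315918) [0.56205725 0.19653617 0.036     ] [0.07248774 0.05925121 0.07219457] -19.171252009529578
((243.5076904296875, 182.86154174804688), (17.612930297851562, 22.326251983642578), 29.744882583618164) [0.65878288 0.29797866 0.036     ] [0.0739778  0.05987545 0.07354163] -28.26152126062269
```

View pics/c1.png

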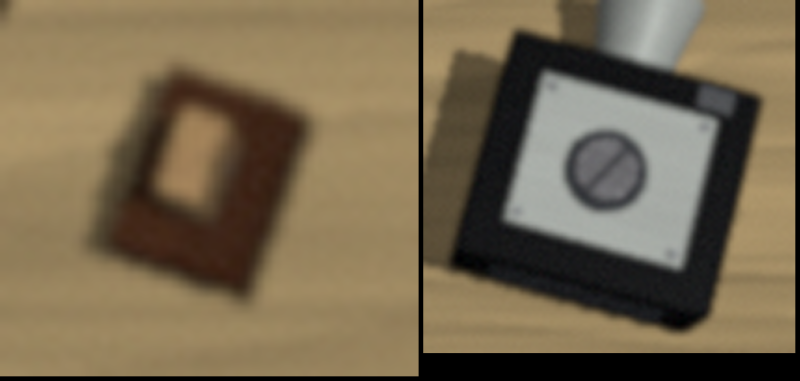

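The enlarged crops show the key's pale handle standing in the target stand. The slotted disc is at about (605,170) in the crop, with its slot running up and to the right, so q is about 0.5. Extractor yaw is about -17°, and the stand is at (0.562, 0.196) with yaw about -19°. I'll move over the stand with the tool at yaw 161°.

Request:
play_rows(commands=[[[0,0,30],[0,0,0.1],93],[[20,60,50],[0,0,0.2],93],[[30,98,50],[0,0,0.3],93],[[40,136,50],[0,0,0.4],80],[[50,173,50],[0,0,0.5],80],[[60,210,50],[0,0,0.6],80],[[70,246,50],[0,0,0.7],80],[[83,283,50],[0,0,0.79],80]])

```text
t: 0.82
ee_pos: [0.3934, -0.3745, 0.2687]
eef_rot: [-3.141, 0.0, 1.24]
wrist_force: [0.9, -0.2, -0.2]
opening: 0.86
grip_force: 0.0
```

Request:
play_rows(commands=[[[10,35,0],[0,0,0.1],80],[[20,70,0],[0,0,0.2],80],[[30,105,0],[0,0,0.3],80],[[40,140,0],[0,0,0.4],80],[[50,175,0],[0,0,0.5],80],[[60,210,0],[0,0,0.6],80],[[70,246,0],[0,0,0.7],80],[[83,283,0],[0,0,0.79],80]])

```text
t: 1.48
ee_pos: [0.4764, -0.0921, 0.2687]
eef_rot: [-3.141, 0.0, 2.03]
wrist_force: [0.6, 0.3, -0.1]
opening: 0.862
grip_force: 0.0
```

Request:
play_rows(commands=[[[10,35,0],[0,0,0.1],80],[[20,70,0],[0,0,0.2],80],[[30,105,0],[0,0,0.3],80],[[40,140,0],[0,0,0.4],80],[[50,175,-20],[0,0,0.5],80],[[60,210,-40],[0,0,0.6],80],[[72,246,-60],[0,0,0.7],80],[[83,284,-70],[0,0,0.785],80]])

```text
t: 2.15
ee_pos: [0.5594, 0.1905, 0.1964]
eef_rot: [-3.139, -0.001, 2.815]
wrist_force: [0.6, -0.2, 1.2]
opening: 0.86
grip_force: 0.0
```

Run:
```python
from h import *
o=env.get_obs(); f=env.grab_frame("wrist"); cv2.imwrite("pics/w1.png",f); c=cam("wrist",o)
print(o["t"],o["ee_pos"],o["eef_rot"],o["wrist_force"],o["joint_positions"]); np.save("w1.npy",np.r_[o["ee_pos"],o["eef_rot"]])
print(proj(c,[.562,.1965,.036]))
```

```text
2.15 [0.55939835 0.1905455  0.19636694] [-3.13935321e+00 -1.42943801e-03  2.81472924e+00] [ 0.6464872  -0.16362696  1.1525416 ] [ 0.05161069  0.55079726 -0.70243081  1.90406766  0.4639214   0.85755747
  0.35336584]
[330.23499607 189.40277337]
```

View pics/w1.png

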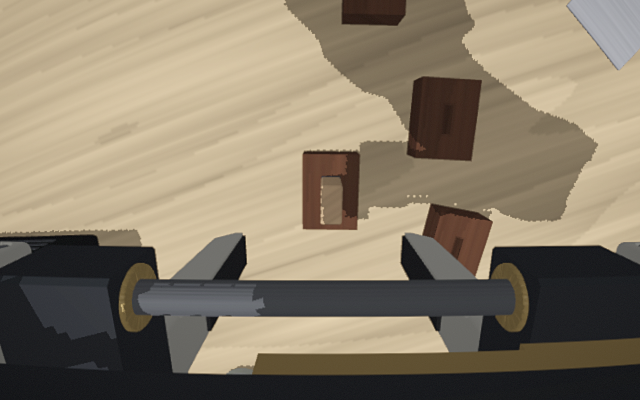

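The wrist view shows the stand's top face with corners at about (303,152), (358,152), (357,229) and (304,229). The handle top runs from about (321,178) to (342,224). Next I'll measure both from masks.

Run:
```python
from h import *
f=cv2.imread("pics/w1.png"); w=np.load("w1.npy"); c=cam("wrist",dict(ee_pos=w[:3],eef_rot=w[3:]))
hsv=cv2.cvtColor(f,cv2.COLOR_BGR2HSV)
m=np.zeros(f.shape[:2],np.uint8); red=((hsv[...,1]>110)&(hsv[...,2]<140)).astype(np.uint8)
m[145:240,295:365]=red[145:240,295:365]
cs,_=cv2.findContours(m,0,2); k=max(cs,key=cv2.contourArea); r=cv2.minAreaRect(k)
def rep(bp,z):
    P=np.array([onz(c,u,v,z) for u,v in bp]); print(np.round(bp,1).tolist(),P.mean(0),np.linalg.norm(np.diff(P,axis=0),axis=1),[round(np.degrees(np.arctan2(*(P[(i+1)%4]-P[i])[1::-1])),1) for i in range(4)])
rep(cv2.boxPoints(r),.036)
h=np.zeros_like(m); h[165:228,312:350]=1-red[165:228,312:350]
h=cv2.morphologyEx(h,cv2.MORPH_OPEN,np.ones((3,3),np.uint8))
cs,_=cv2.findContours(h,0,2); k=max(cs,key=cv2.contourArea); rep(cv2.boxPoints(cv2.minAreaRect(k)),.086)
print(hsv[200,332],hsv[200,312],hsv[200,350],hsv[180,332],hsv[220,332])
```

```text
[[303.0, 152.0], [358.0, 152.0], [358.0, 229.0], [303.0, 229.0]] [0.56406086 0.19609092 0.036     ] [0.05204294 0.07638368 0.0548782 ] [np.float64(71.3), np.float64(-17.4), np.float64(-108.7), np.float64(160.4)]
[[320.0, 176.0], [342.0, 176.0], [342.0, 224.0], [320.0, 224.0]] [0.56116176 0.19653566 0.086     ] [0.01789576 0.0407901  0.01851004] [np.float64(71.3), np.float64(-18.0), np.float64(-108.7), np.float64(161.1)]
[ 16  85 132] [ 10 125  98] [  9 130  63] [ 16  86 119] [ 16  86 131]
```

Request:
play_rows(commands=[[[5,5,-30],[0,0,0],60],[[5,5,-65],[0,0,0],55],[[5,5,-100],[0,0,0],50],[[5,5,-130],[0,0,0],50],[[5,5,-149],[0,0,0],50],[[5,5,-149],[0,0,0],30],[[5,5,-149],[0,0,0],10],[[5,5,-149],[0,0,0],10]], force=40)

```text
t: 2.87
ee_pos: [0.5652, 0.1956, 0.0509]
eef_rot: [3.141, 0.001, 2.811]
wrist_force: [0.6, 0.2, -0.2]
opening: 0.369
grip_force: 0.0
```

Request:
play_rows(commands=[[[0,0,0],[0,0,0],10],[[0,0,0],[0,0,0],10],[[0,0,0],[0,0,0],10],[[0,0,0],[0,0,0],10]])

```text
t: 3.2
ee_pos: [0.5655, 0.1953, 0.0511]
eef_rot: [3.141, 0.002, 2.81]
wrist_force: [-0.2, -0.7, 8.1]
opening: 0.192
grip_force: 40.0
```

Request:
play_rows(commands=[[[0,0,15],[0,0,0],10],[[0,0,40],[0,0,0],10],[[0,0,80],[0,0,0],10],[[0,0,120],[0,0,0],10],[[5,-20,150],[0,0,0],10],[[10,-55,170],[0,0,-0.05],10],[[15,-95,170],[0,0,-0.1],10],[[20,-135,170],[0,0,-0.15],10]])

```text
t: 3.87
ee_pos: [0.5854, 0.0593, 0.222]
eef_rot: [3.14, 0.003, 2.66]
wrist_force: [-0.3, -0.2, -1.8]
opening: 0.192
grip_force: 40.0
```

Request:
play_rows(commands=[[[5,-38,0],[0,0,-0.04],10],[[10,-76,0],[0,0,-0.08],10],[[16,-114,0],[0,0,-0.12],10],[[22,-152,0],[0,0,-0.16],10],[[28,-190,0],[0,0,-0.2],10],[[34,-228,0],[0,0,-0.24],10],[[42,-266,0],[0,0,-0.28],10],[[50,-305,0],[0,0,-0.3],10]])

```text
t: 4.53
ee_pos: [0.6345, -0.2467, 0.2204]
eef_rot: [3.141, 0.001, 2.359]
wrist_force: [1.2, -0.2, 0.0]
opening: 0.194
grip_force: 40.0
```

Run:
```python
from h import *
o=env.get_obs(); f=env.grab_frame("wrist"); cv2.imwrite("pics/w2.png",f)
print(o["t"],o["ee_pos"],o["eef_rot"],o["wrist_force"],o["opening"]); np.save("w2.npy",np.r_[o["ee_pos"],o["eef_rot"]])
```

```text
4.5333 [ 0.63446131 -0.24666672  0.22039128] [3.14146028e+00 5.59662003e-04 2.35858505e+00] [ 1.18541044 -0.19957639  0.01766107] 0.19354989494652305
```

View pics/w2.png

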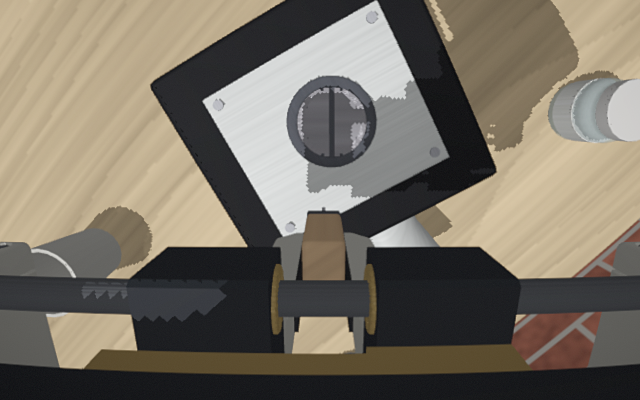

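The wrist view shows the ring and disc centred near (332,121), with the slot running almost straight along image rows, so it is nearly in line with the blade. The blade tip shows at about (323,210). I'll measure the ring ellipse and the slot.

Run:
```python
from h import *
f=cv2.imread("pics/w2.png"); w=np.load("w2.npy"); c=cam("wrist",dict(ee_pos=w[:3],eef_rot=w[3:]))
g=cv2.cvtColor(f,cv2.COLOR_BGR2GRAY).astype(float)
# ring outer radial edge: sample rays from guess, bright plate -> dark
pts=[]
for a in np.radians(np.arange(0,360,4)):
    r=np.arange(34,54,.5); x=332+r*np.cos(a); y=121+r*np.sin(a)
    p=cv2.remap(cv2.GaussianBlur(g,(3,3),0).astype(np.float32),x.astype(np.float32)[None],y.astype(np.float32)[None],1)[0]
    d=np.diff(p); i=d.argmax()
    if d[i]>8: pts.append((x[i],y[i]))
pts=np.array(pts,np.float32)
P=np.array([onz(c,u,v,.118)[:2] for u,v in pts])
for _ in range(5):
    A=np.c_[2*P,np.ones(len(P))]; s=np.linalg.lstsq(A,(P**2).sum(1),rcond=None)[0]; rr=np.sqrt(s[2]+s[:2]@s[:2]); e=abs(np.hypot(*(P-s[:2]).T)-rr); P=P[e<max(.0008,1.5*np.median(e))]
print("ring",s[:2],rr,len(P))
# slot: darkest column per row
q=[]
for v in range(92,150):
    row=cv2.GaussianBlur(g,(3,3),0)[v,322:344]; wt=np.clip(np.median(row)-row-8,0,None)
    if wt.sum()>10: q.append((322+(wt*np.arange(22)).sum()/wt.sum(),v))
q=np.array(q); S=np.array([onz(c,u,v,.122)[:2] for u,v in q]).astype(np.float32)
vx,vy,x0,y0=cv2.fitLine(S,cv2.DIST_HUBER,0,.001,.001).ravel(); ang=np.degrees(np.arctan2(vy,vx)); n=np.array([-vy,vx])
print(len(q),q[0],q[-1],"slot",ang,x0,y0,"perp off of ring centre",n@(s[:2]-[x0,y0]))
print("tool yaw",np.degrees(w[5]), "proj TCP/tip",proj(c,[*w[:2],w[2]-.045]))
Rt=R.from_euler('xyz',w[3:]).as_matrix()
# key tip ends: tool x +-11 mm at tip
for d in (-.011,0,.011): print(proj(c,w[:3]+Rt@[d,0,.045]))
for d in (-.017,.017): print('top',proj(c,w[:3]+Rt@[d,0,-.035]))
```

```text
ring [ 0.59377553 -0.19765436] 0.03422469661712655 89
58 [331.14598682  92.        ] [331.45696466 149.        ] slot -44.521305 0.5930514 -0.19685043 perp off of ring centre -6.54355852767295e-05
tool yaw 135.1369689081578 proj TCP/tip [323.2884957  224.01611817]
[323.31020759 240.23015438]
[323.29780035 224.05361112]
[323.28506637 207.470519  ]
top [323.32199982 317.02777865]
top [323.26213694 242.69086502]
```

Request:
play_rows(commands=[[[-14,16,0],[0,0,0],10],[[-28,33,0],[0,0,0.006],10],[[-41,49,0],[0,0,0.006],10],[[-41,49,-20],[0,0,0.006],10],[[-41,49,-38],[0,0,0.006],10],[[-41,49,-46],[0,0,0.006],10],[[-41,49,-46],[0,0,0.006],10],[[-41,49,-46],[0,0,0.006],10]])

```text
t: 5.25
ee_pos: [0.5937, -0.1957, 0.1739]
eef_rot: [-3.142, -0.0, 2.367]
wrist_force: [-0.1, 0.1, 0.3]
opening: 0.193
grip_force: 40.0
```

Run:
```python
from h import *
o=env.get_obs(); print(o["ee_pos"],o["eef_rot"],o["wrist_force"],o["torque"])
f=env.grab_frame("wrist"); cv2.imwrite("pics/w3.png",cv2.resize(f[150:300,220:440],None,fx=3,fy=3,interpolation=cv2.INTER_CUBIC))
```

```text
[ 0.59374343 -0.19570063  0.17387709] [-3.14151145e+00 -4.42331559e-04  2.36683623e+00] [-0.11069515  0.0548761   0.30884663] [-0.00399615 -0.14329368 -0.00139453]
```

View pics/w3.png

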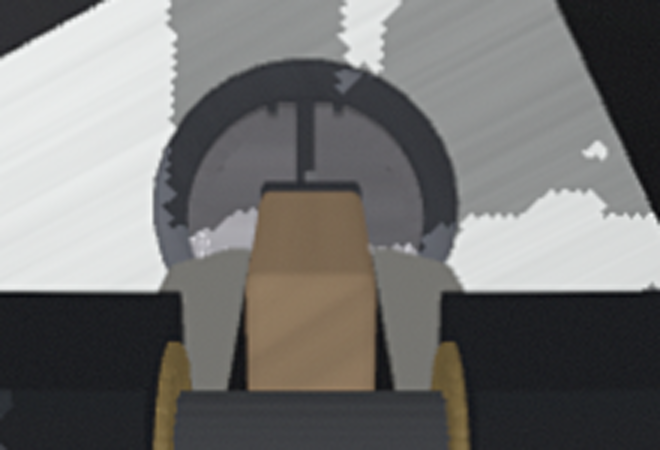

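The crop shows the slot at column ~306 and the blade and handle at ~311, so the blade sits about 1.4 mm to the right. I'll shift by (-1,-1) mm and feel downward.

Request:
play_rows(commands=[[[-1,-1,0],[0,0,0],10],[[-1,-1,-4],[0,0,0],10],[[-1,-1,-6],[0,0,0],10],[[-1,-1,-7],[0,0,0],10],[[-1,-1,-8],[0,0,0],10],[[-1,-1,-9],[0,0,0],10],[[-1,-1,-9],[0,0,0],10],[[-1,-1,-9],[0,0,0],10]])

```text
t: 5.97
ee_pos: [0.5927, -0.1967, 0.1647]
eef_rot: [3.142, 0.0, 2.367]
wrist_force: [0.1, -0.1, -0.6]
opening: 0.194
grip_force: 40.0
```

Request:
play_rows(commands=[[[0,0,-1],[0,0,0],10],[[0,0,-2],[0,0,0],10],[[0,0,-2],[0,0,0],10],[[0,0,-2],[0,0,0],10]])

```text
t: 6.3
ee_pos: [0.5927, -0.1967, 0.1626]
eef_rot: [-3.142, -0.0, 2.367]
wrist_force: [0.0, -0.3, -0.5]
opening: 0.194
grip_force: 40.0
```

Request:
play_rows(commands=[[[1,-1,0],[0,0,0],10],[[1,-1,0],[0,0,-0.05],10],[[1,-1,0],[0,0,-0.1],10],[[1,-1,0],[0,0,-0.15],10],[[1,-1,0],[0,0,-0.2],10],[[1,-1,0],[0,0,-0.25],10],[[1,-1,0],[0,0,-0.3],10],[[1,-1,0],[0,0,-0.3],10]])

```text
t: 6.97
ee_pos: [0.5941, -0.1978, 0.1628]
eef_rot: [3.141, 0.001, 2.065]
wrist_force: [1.4, 0.1, -2.8]
opening: 0.191
grip_force: 40.0
```

```bash
python3 -c "
from h import *
o=env.get_obs(); print(o['ee_pos'],o['eef_rot'],o['wrist_force'],o['torque'])"
```

```text
[ 0.59408773 -0.19779629  0.16278384] [3.14114391e+00 5.22910972e-04 2.06486613e+00] [ 1.36237363  0.14211169 -2.75557017] [-0.09833722 -0.43944585  0.07381966]
```

Request:
play_rows(commands=[[[0,0,0],[0,0,-0.05],10],[[0,0,0],[0,0,-0.1],10],[[0,0,0],[0,0,-0.15],10],[[0,0,0],[0,0,-0.2],10],[[0,0,0],[0,0,-0.25],10],[[0,0,0],[0,0,-0.3],10],[[0,0,0],[0,0,-0.35],10],[[0,0,0],[0,0,-0.35],10]])

```text
t: 7.63
ee_pos: [0.594, -0.1978, 0.1628]
eef_rot: [3.141, 0.0, 1.716]
wrist_force: [0.8, 0.2, -2.3]
opening: 0.192
grip_force: 40.0
```

```bash
python3 -c "
from h import *
o=env.get_obs(); print(o['ee_pos'],o['eef_rot'],o['wrist_force'],o['torque'])"
```

```text
[ 0.59404712 -0.19780487  0.16276839] [3.14107034e+00 3.29080269e-04 1.71641663e+00] [ 0.79875303  0.15741522 -2.33154378] [-0.08147751 -0.45012992  0.11224465]
```

Request:
play_rows(commands=[[[0,0,0],[0,0,-0.05],10],[[0,0,0],[0,0,-0.1],10],[[0,0,0],[0,0,-0.15],10],[[0,0,0],[0,0,-0.2],10],[[0,0,0],[0,0,-0.25],10],[[0,0,0],[0,0,-0.3],10],[[0,0,0],[0,0,-0.35],10],[[0,0,0],[0,0,-0.35],10]])

```text
t: 8.3
ee_pos: [0.5941, -0.1978, 0.1628]
eef_rot: [3.141, 0.0, 1.367]
wrist_force: [1.2, -1.1, -1.1]
opening: 0.19
grip_force: 40.0
```

```bash
python3 -c "
from h import *
o=env.get_obs(); print(o['ee_pos'],o['eef_rot'],o['wrist_force'],o['torque'])"
```

```text
[ 0.59406272 -0.19783575  0.16276901] [3.14097950e+00 1.63670089e-04 1.36743894e+00] [ 1.21946069 -1.12388183 -1.0971508 ] [-0.14764079 -0.46716667  0.07867182]
```

Request:
play_rows(commands=[[[0,0,0],[0,0,-0.03],10],[[0,0,0],[0,0,-0.05],10],[[0,0,0],[0,0,-0.05],10]])

```text
t: 8.55
ee_pos: [0.594, -0.1978, 0.1628]
eef_rot: [3.141, -0.0, 1.317]
wrist_force: [1.6, -1.4, -2.3]
opening: 0.192
grip_force: 40.0
```

```bash
python3 -c "
from h import *
o=env.get_obs(); print(o['ee_pos'],o['eef_rot'],o['wrist_force'],o['torque'])"
```

```text
[ 0.59402344 -0.19782604  0.16277473] [ 3.14099430e+00 -1.84463937e-05  1.31661066e+00] [ 1.57157721 -1.4230004  -2.32089696] [-0.1929716  -0.62897075  0.06820914]
```

Request:
play_rows(commands=[[[0,0,0],[0,0,-0.02],10],[[0,0,0],[0,0,-0.03],10],[[0,0,0],[0,0,-0.03],10]])

```text
t: 8.8
ee_pos: [0.594, -0.1978, 0.1628]
eef_rot: [3.141, -0.0, 1.286]
wrist_force: [2.4, -0.1, -2.8]
opening: 0.185
grip_force: 40.0
```

```bash
python3 -c "
from h import *
o=env.get_obs(); print(o['ee_pos'],o['eef_rot'],o['wrist_force'],o['torque'])"
```

```text
[ 0.59399409 -0.19782906  0.16278037] [ 3.14100944e+00 -2.92300023e-05  1.28629016e+00] [ 2.44545453 -0.11231469 -2.82953961] [-0.21217968 -0.80640363  0.04243331]
```

Request:
play_rows(commands=[[[0,0,0],[0,0,-0.02],10],[[0,0,0],[0,0,-0.03],10],[[0,0,0],[0,0,-0.03],10]])

```text
t: 9.05
ee_pos: [0.594, -0.1978, 0.1628]
eef_rot: [3.141, 0.0, 1.256]
wrist_force: [3.4, -0.5, -2.1]
opening: 0.192
grip_force: 40.0
```

```bash
python3 -c "
from h import *
o=env.get_obs(); print(o['ee_pos'],o['eef_rot'],o['wrist_force'],o['torque'],o['opening'])"
```

```text
[ 0.59395732 -0.19779137  0.16280155] [3.14105549e+00 9.54934055e-06 1.25598410e+00] [ 3.39100389 -0.50944839 -2.10803108] [-0.27289305 -0.91839024  0.02839433] 0.1919775100737907
```

Request:
play_rows(commands=[[[0,0,0],[0,0,-0.02],10],[[0,0,0],[0,0,-0.03],10],[[0,0,0],[0,0,-0.03],10]])

```text
t: 9.3
ee_pos: [0.5939, -0.1978, 0.1628]
eef_rot: [3.141, 0.0, 1.226]
wrist_force: [4.3, -1.6, -3.0]
opening: 0.191
grip_force: 40.0
```

```bash
python3 -c "
from h import *
o=env.get_obs(); print(o['ee_pos'],o['eef_rot'],o['wrist_force'],o['torque'],o['opening'])"
```

```text
[ 0.59393139 -0.19784654  0.16277684] [3.14110523e+00 2.79126249e-05 1.22582166e+00] [ 4.33697508 -1.55553022 -3.02598225] [-0.31185559 -1.0753154   0.08483819] 0.19062511227481868
```

Run:
```python
from h import *
o=env.get_obs(); f=env.grab_frame("wrist"); c=cam("wrist",o); np.save("w4.npy",np.r_[o["ee_pos"],o["eef_rot"]]); cv2.imwrite("pics/w4f.png",f)
Rt=R.from_euler('xyz',o["eef_rot"]).as_matrix()
for d in (.012,.018,.025): print(proj(c,np.r_[(o["ee_pos"]+Rt@[d,0,0])[:2],.122]))
cv2.imwrite("pics/w4.png",cv2.resize(f[150:300,220:440],None,fx=3,fy=3,interpolation=cv2.INTER_CUBIC))
```

```text
[323.64727898 207.38383179]
[323.64248327 197.97640069]
[323.63675609 186.84192205]
```

View pics/w4.png

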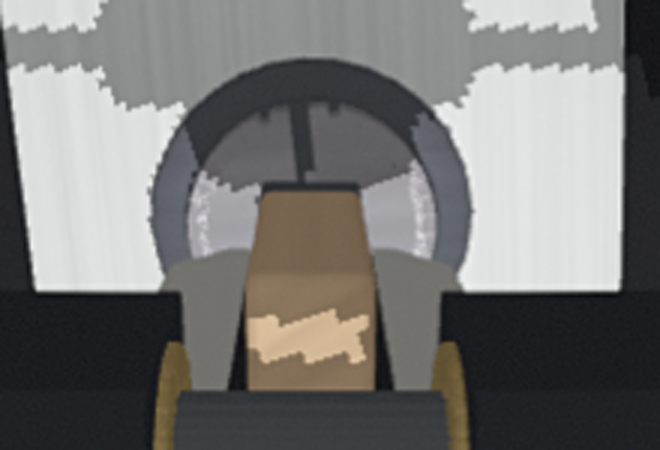

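The crop shows the slot running from (297,105) to (305,175), leaning slightly counter-clockwise of the tool. I'll compare the slot angle with the plate edges numerically.

```bash
cat > slot.py <<'E'
from h import *
def slot(f,o):
    c=cam("wrist",o)
    g=cv2.GaussianBlur(cv2.cvtColor(f,cv2.COLOR_BGR2GRAY),(3,3),0).astype(float); q=[]
    for v in range(186,208):
        row=g[v,311:332]; wt=np.clip(np.median(row)-row-6,0,None)
        if wt.sum()>10: q.append((311+(wt*np.arange(21)).sum()/wt.sum(),v))
    S=np.array([onz(c,u,v,.122)[:2] for u,v in q],np.float32)
    vx,vy,x0,y0=cv2.fitLine(S,cv2.DIST_HUBER,0,.001,.001).ravel()
    d=np.array([.5938,-.1977]); print("slot ang",np.degrees(np.arctan2(vy,vx))%180,"from axis",np.degrees(np.arctan2(*(S.mean(0)-d)[::-1]))%180,len(q),"tool",np.degrees(o["eef_rot"][2]))
    # plate edges left and right at z=.114
    for a,b,s in((205,260,1),(400,450,-1)):
        E=[]
        for v in range(170,245,3):
            d=np.diff(g[v,a:b])*s; i=d.argmax()
            if d[i]>12: E.append(onz(c,a+i+.5,v,.114)[:2])
        if len(E)<5: continue
        vx,vy,_,_=cv2.fitLine(np.array(E,np.float32),cv2.DIST_HUBER,0,.001,.001).ravel(); print("edge",np.degrees(np.arctan2(vy,vx))%180,len(E))
E
python3 - <<'E'
from slot import *
w=np.load("w4.npy"); slot(cv2.imread("pics/w4f.png"),dict(ee_pos=w[:3],eef_rot=w[3:]))
E
```

```text
slot ang 77.002625 from axis 76.00534570642263 22 tool 70.23440770119959
edge 73.28997 25
edge 73.32402 25
```

Request:
play_rows(commands=[[[0.3,0,0],[0,0,-0.02],10],[[0.3,0,0],[0,0,-0.03],10],[[0.3,0,0],[0,0,-0.03],10]])

```text
t: 9.6
ee_pos: [0.594, -0.1978, 0.1627]
eef_rot: [-3.142, 0.0, 1.196]
wrist_force: [2.8, -1.0, -2.3]
opening: 0.191
grip_force: 40.0
```

```bash
python3 -c "
from slot import *
o=env.get_obs(); print(o['ee_pos'],o['eef_rot'],o['wrist_force'],o['torque'],o['opening']); slot(env.grab_frame('wrist'),o)"
```

```text
[ 0.5939748  -0.1978068   0.16274461] [-3.14156210e+00  1.37762777e-04  1.19574136e+00] [ 2.77220145 -0.96691914 -2.30476614] [-0.34553952 -0.97820445  0.03587309] 0.1909033960723227
slot ang 74.97209 from axis 74.37376293501501 22 tool 68.51093305505383
edge 73.72617 25
edge 73.985214 25
```

Request:
play_rows(commands=[[[0.2,0,0],[0,0,-0.02],10],[[0.2,0,0],[0,0,-0.03],10],[[0.2,0,0],[0,0,-0.03],10]])

```text
t: 9.9
ee_pos: [0.5941, -0.1978, 0.1627]
eef_rot: [-3.141, 0.0, 1.166]
wrist_force: [3.8, -2.0, -1.0]
opening: 0.193
grip_force: 40.0
```

```bash
python3 -c "
from slot import *
o=env.get_obs(); print(o['ee_pos'],o['eef_rot'],o['wrist_force'],o['torque'],o['opening']); slot(env.grab_frame('wrist'),o)"
```

```text
[ 0.59405931 -0.19779123  0.1627024 ] [-3.14133709e+00  2.22299545e-04  1.16574182e+00] [ 3.7986738  -2.03901528 -1.02512718] [-0.30330174 -0.71199092  0.08982106] 0.19340482513329363
slot ang 74.09928 from axis 73.0179521004775 22 tool 66.79208657104533
edge 73.657936 25
edge 73.29753 25
```

Request:
play_rows(commands=[[[0.2,0,0],[0,0,-0.02],10],[[0.2,0,0],[0,0,-0.03],10],[[0.2,0,0],[0,0,-0.03],10]])

```text
t: 10.2
ee_pos: [0.5942, -0.1978, 0.1627]
eef_rot: [-3.141, 0.0, 1.136]
wrist_force: [1.5, -1.3, -0.7]
opening: 0.193
grip_force: 40.0
```

```bash
python3 -c "
from slot import *
o=env.get_obs(); print(o['ee_pos'],o['eef_rot'],o['wrist_force'],o['torque'],o['opening']); slot(env.grab_frame('wrist'),o)"
```

```text
[ 0.59415354 -0.19782015  0.16265549] [-3.14115960e+00  3.26140847e-04  1.13585007e+00] [ 1.52637919 -1.32881543 -0.69503996] [-0.34558969 -0.52146466  0.10514216] 0.19267026374028884
slot ang 73.73964 from axis 72.8680498293353 22 tool 65.07941492245466
edge 73.41196 25
edge 73.30003 25
```

Request:
play_rows(commands=[[[0,0,0],[0,0,0.04],10],[[0,0,0],[0,0,0.09],10],[[0,0,0],[0,0,0.09],10],[[0,0,2],[0,0,0.09],10],[[0,0,5],[0,0,0.09],10],[[0,0,15],[0,0,0.09],10],[[0,0,25],[0,0,0.09],10],[[0,0,25],[0,0,0.09],10]])

```text
t: 10.92
ee_pos: [0.5955, -0.1979, 0.1903]
eef_rot: [3.138, -0.0, 1.226]
wrist_force: [0.1, -0.4, -0.9]
opening: 0.192
grip_force: 40.0
```

Run:
```python
from h import *
o=env.get_obs(); f=env.grab_frame("wrist"); c=cam("wrist",o); print(o["t"],o["ee_pos"],o["eef_rot"],o["wrist_force"],o["joint_positions"])
cv2.imwrite("pics/w5.png",cv2.resize(f[100:300,200:460],None,fx=3,fy=3,interpolation=cv2.INTER_CUBIC))
```

```text
10.9167 [ 0.59548626 -0.19789658  0.19032389] [ 3.13844951e+00 -2.50546481e-04  1.22636878e+00] [ 0.06041132 -0.4199673  -0.89080134] [ 0.39776145  0.52207393 -0.24697449  1.85084967  0.17349027  0.78628033
 -0.28461895]
```

View pics/w5.png

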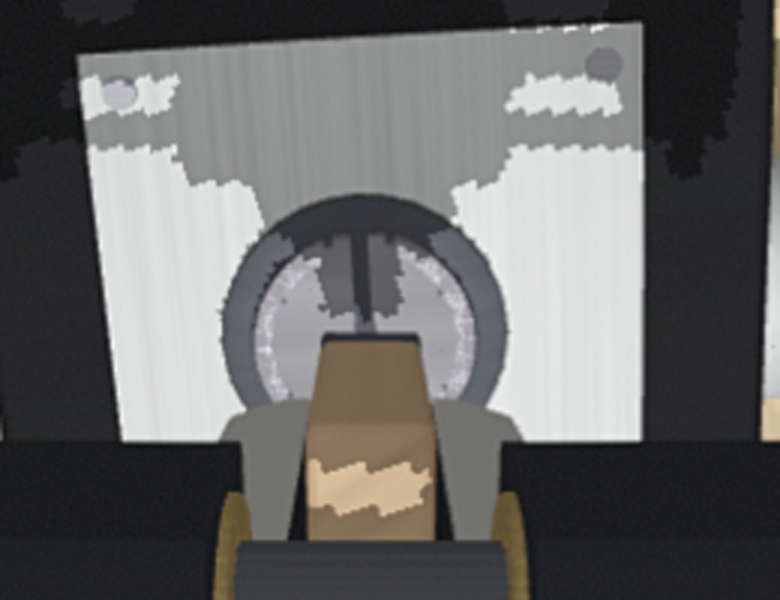

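The crop shows the slot from about (357,235) to (366,320), parallel to the plate edges, so the fastener is home. The key hasn't slipped in the grip. I'll return to the stand.

Request:
play_rows(commands=[[[0,0,25],[0,0,0.08],10],[[0,25,30],[0,0,0.18],10],[[-4,55,30],[0,0,0.28],10],[[-8,85,30],[0,0,0.38],10],[[-11,115,30],[0,0,0.48],10],[[-13,145,30],[0,0,0.58],10],[[-15,175,30],[0,0,0.68],10],[[-15,200,30],[0,0,0.79],10]])

```text
t: 11.63
ee_pos: [0.5787, 0.0044, 0.218]
eef_rot: [3.141, -0.0, 2.022]
wrist_force: [0.3, -0.8, -0.7]
opening: 0.189
grip_force: 40.0
```

Request:
play_rows(commands=[[[0,25,0],[0,0,0.1],10],[[-4,55,0],[0,0,0.2],10],[[-8,85,0],[0,0,0.3],10],[[-11,115,0],[0,0,0.4],10],[[-13,145,0],[0,0,0.5],10],[[-15,175,0],[0,0,0.6],10],[[-15,193,0],[0,0,0.7],10],[[-15,193,0],[0,0,0.794],10]])

```text
t: 12.3
ee_pos: [0.5635, 0.2006, 0.2183]
eef_rot: [3.138, -0.0, 2.821]
wrist_force: [0.2, -0.3, -0.9]
opening: 0.19
grip_force: 40.0
```

Request:
play_rows(commands=[[[0,0,-35],[0,0,0],10],[[0,0,-70],[0,0,0],10],[[0,0,-100],[0,0,0],10],[[0,0,-120],[0,0,0],10],[[0,0,-125],[0,0,0],10],[[0,0,-125],[0,0,0],10],[[0,0,-125],[0,0,0],10]])

```text
t: 12.88
ee_pos: [0.5648, 0.1956, 0.0935]
eef_rot: [3.141, 0.0, 2.811]
wrist_force: [-0.3, -0.5, -0.3]
opening: 0.19
grip_force: 40.0
```

Run:
```python
from h import *
o=env.get_obs(); f=env.grab_frame("wrist"); c=cam("wrist",o); print(o["t"],o["ee_pos"],o["eef_rot"],o["wrist_force"])
cv2.imwrite("pics/w6.png",cv2.resize(f[120:320,190:450],None,fx=3,fy=3,interpolation=cv2.INTER_CUBIC))
```

```text
12.8833 [0.56475691 0.19561301 0.09348399] [3.14111721e+00 4.44111790e-04 2.81090409e+00] [-0.34987844 -0.49740436 -0.29902191]
```

View pics/w6.png

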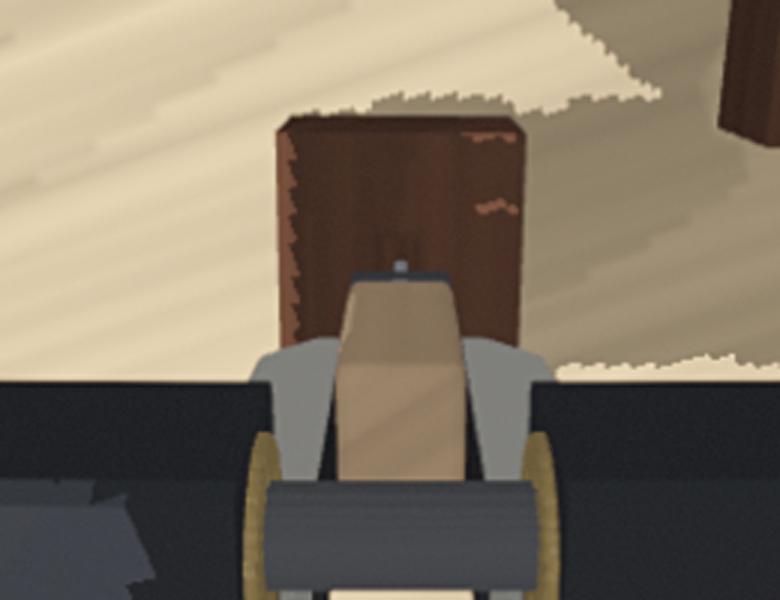

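The crop shows the blade at column 401, in line with the stand's centre (280–522). I'll lower the key.

Request:
play_rows(commands=[[[0.5,0,-8],[0,0,0],10],[[0.5,0,-14],[0,0,0],10],[[0.5,0,-19],[0,0,0],10],[[0.5,0,-19],[0,0,0],10]])

```text
t: 13.27
ee_pos: [0.5646, 0.1949, 0.0729]
eef_rot: [-3.141, -0.001, 2.811]
wrist_force: [-0.8, 0.5, -1.5]
opening: 0.19
grip_force: 40.0
```

Request:
play_rows(commands=[[[0,0,-8],[0,0,0],10],[[0,0,-15],[0,0,0],10],[[0,0,-20],[0,0,0],10],[[0,0,-22],[0,0,0],10],[[0,0,-22],[0,0,0],10]])

```text
t: 13.68
ee_pos: [0.5646, 0.1952, 0.0513]
eef_rot: [-3.141, -0.0, 2.811]
wrist_force: [0.9, -0.7, -0.8]
opening: 0.191
grip_force: 40.0
```

Request:
play_rows(commands=[[[0,0,-0.5],[0,0,0],25],[[0,0,-0.5],[0,0,0],40],[[0,0,-0.5],[0,0,0],55],[[0,0,-0.5],[0,0,0],55],[[0,0,-0.5],[0,0,0],55],[[0,0,20],[0,0,0],55],[[0,0,50],[0,0,0],55],[[0,0,85],[0,0,0],55]])

```text
t: 14.35
ee_pos: [0.5638, 0.1948, 0.1363]
eef_rot: [-3.14, -0.003, 2.811]
wrist_force: [2.1, -0.1, -0.6]
opening: 0.59
grip_force: 0.0
```

Request:
play_rows(commands=[[[0,0,35],[0,0,0],55],[[0,0,60],[0,0,0],55],[[0,0,60],[0,0,0],55],[[0,0,60],[0,0,0],55]])

```text
t: 14.68
ee_pos: [0.5656, 0.1953, 0.1981]
eef_rot: [3.14, 0.003, 2.81]
wrist_force: [0.1, -0.4, 0.3]
opening: 0.591
grip_force: 0.0
```

Run:
```python
from h import *
o=env.get_obs(); f=env.grab_frame("wrist"); print(o["t"],o["ee_pos"],o["opening"])
t=env.grab_frame("top"); a=cv2.resize(t[150:245,350:450],(400,380),interpolation=cv2.INTER_CUBIC); b=cv2.resize(f[100:290,230:430],(400,380))
cv2.imwrite("pics/w7.png",np.hstack([a,b]))
```

```text
14.6833 [0.56560807 0.19530822 0.19812061] 0.5910312582713002
```

View pics/w7.png

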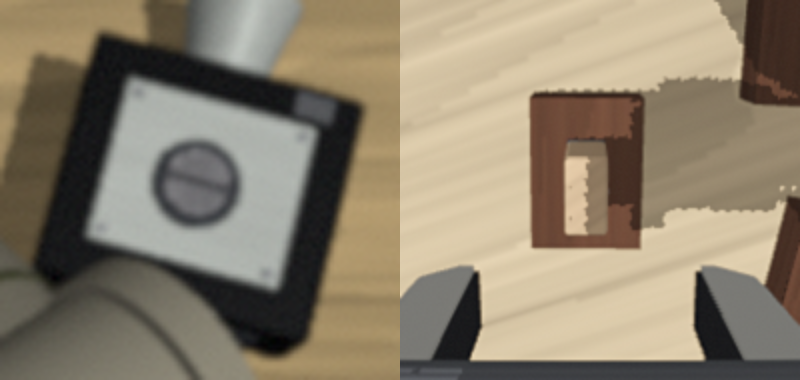

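The left half shows the slot at (197,182), parallel to the extractor's y, so it is home. The right half shows the key standing upright and seated in its stand at (585,188), released. I'll hand the job in.

```bash
python3 -c "
from h import *
print(env.sign_off())"
```

```text
the job is handed in; nothing more can be done
None
```

The fastener is turned home to its stop, the key is back in its stand blade down and released, and the job is handed in at about 15 s; the hand-in returned no verdict.

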